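# Hold the grinder guard's gate ajar

## Task

The bench grinder stands in a steel guard whose front gate is fastened by a sagging barrel bolt lying along the top of the gate. Take the bolt by its upright knob, lift it so that its head clears the bent prongs of the keeper, draw it back all the way out of the keeper, then with the knob swing the gate towards you until its free edge stands about 10 cm open. The hinge is sprung and shuts the gate if you let go, so finish still gripping the knob and holding the gate steady at that gap; leave the hammer and the can where they are.

Things in the scene. Friction and masses are not known exactly. Their poses are not given: they have to be found in the camera images.
- guard: Open-topped sheet-steel guard fixed to the bench, 358 mm wide, 290 deep, 168 high, a green grinder inside. Origin on the bench, mid gate line (front). x points from the gate into the guard (away from the robot), y along the closed gate to the hinge post (hinge at y = +147 mm), z up; latch post with keeper at y = -164 mm. Turned up to 0.25 rad.
- bolt_knob: The bolt's steel knob: upright round post, 22 mm diameter, 46 mm high, on a 14 mm stem on the rod. Origin at the stem's foot on its axis, 194 mm above the bench when sagging; knob 8 to 54 mm above it. Clear all round above 200 mm, but for two strap staples over the rod (tops 226 mm high), 90 mm off on the keeper side and 115 mm on the hinge side. It keeps the gate's heading.
- knob_center (a point): The point to grip: on the knob's axis 34 mm above its origin, 228 mm above the bench while the bolt sags (20 mm below the knob's top).
- bolt_lift (a joint): How far the bolt is lifted in its worn staples, m: 0 sagging (start), 0.022 at its upper stop. Straight up. The bolt, about 0.4 kg, drops by its own weight. About 0.013 is needed for the head to clear the prongs, 0.016 to 0.020 is safe.
- bolt_travel (a joint): How far the bolt is drawn back along the gate, towards the hinge, m: 0 fully engaged, 0.048 at its stop; starts within 0 to 0.004. Friction about 1.5 N. With the bolt down its head hits the prongs at about 0.008; lifted, the head is past the prongs and the gate free from about 0.034.
- gate (a joint): Angle of the gate about its upright hinge, rad: 0 shut, growing as the free edge swings out to the front (towards the robot); it turns clockwise seen from above. A closing spring gives 0.4 N m when shut and 0.58 N m at 10 cm. Gap at the free edge = 284 mm x 2 sin(angle/2): 10 cm is 0.354 rad.
- gate_hinge (a point): Point on the gate's upright hinge axis, 165 mm above the bench. Knob axis 155 mm from it (with joint bolt_travel 0; less by the travel), in the gate's plane.
- gate_edge (a point): Free end of the gate's top rail (a 20 mm square tube, 165 mm high), 284 mm from the hinge axis.
- head_center (a point): Centre of the bolt's round head, a disc 26 mm in diameter and 14 mm thick on the end of the 12 mm rod; 190 mm above the bench while the bolt sags.
- keeper_mouth (a point): Middle of the slot between the keeper's two bent prongs, at the height of their tips, 194 mm above the bench. Slot 19 mm wide: the rod passes through it, the head sits behind it between two cheeks 217 mm high, which keep the gate shut however far the bolt is lifted.
- hammer: Hammer lying on the bench beside the guard on the hinge side; bystander. Origin under its middle.
- can: Plain aluminium can, 60 mm in diameter, 100 mm high, standing on the latch side of the guard; bystander. Origin at the centre of its foot.

How it is judged:
By the outcome, as a careful person would: the job done as asked, in the order asked, and still so for the second after the job is handed in, while the arm keeps its last pose, push and grip.
It also fails if it takes over 32 s, if anything falls off the work surface, if the arm or the gripper's body presses on something with over 40 N, if the wrist force passes 120 N, or if a joint passes its speed limit or range.

## Robot

A 6-joint arm with a two-finger parallel gripper is mounted at the origin on the work surface. World frame = base frame: x ahead of the robot, y to its left, z up, the work surface at z = 0. Lengths are in m, angles in rad, forces in N, time in s.
With the tool pointing down it reaches from about 0.375 to 0.9 m from the base axis. Payload 3.1 kg.
Tool frame: the origin (TCP) lies on the mounting face of the last link; the fingertips stand 182 mm ahead of it and the grasp point (between the pads) lies 164 mm ahead of it; z points along the fingers, y is the line along which they close (so a half turn about z gives the same grasp; the last joint's range is limited). The gripper opens to 87 mm and grips with 3 to 60 N. Pads are 19 mm wide; open, the fingers measure 117 mm over their backs; the gripper's body (75 mm by 190 mm) begins 51 mm behind the grasp point.
Start: joints at [-1.446, 0.527, 1.433, -0, 1.181, -0.178], TCP at [0.187, -0.596, 0.405] pointing down, gripper open.
Joint ranges: [-3.08, 3.08], [-0.75, 2.2], [0.22, 2.44], [-1.43, 4.57], [0, 2.65], [-2.85, 2.85]. Speed limits (rad/s): [2.79, 2.79, 3.14, 3.14, 3.14, 3.14].

## Interface

Orientations are given as a rotation vector (axis times angle).
In Python, from rig import ctrl gives the robot as it stands.
- The arm moves only by the shell command python3 -m crank 'ROWS' [FORCE]. ROWS is JSON, a list that holds one entry, the list of rows, each a list of 5 numbers: the finger opening in cm, from 0 to 8.7, then the shift along the world's x, y, z in cm, then the turn about the world's z in rad. In form: [[[hand, tx, ty, tz, twist], ...]]. A call has 1 to 8 rows; each row shifts and turns the commanded pose from where the row before left it; what a row does not reach is not made up. A row lasts 1/8 s, in which the tool goes at most 62.5 mm and 10.7 degrees, less where a joint would pass 70% of its speed; a pose out of reach is approached as far as the arm can. A call with a gripper value outside its range is refused whole. The fingers move at their own pace and stop on an object; FORCE is the grip in N (left out, the last holds). Time passes only in rows, so rows that do not move let the fingers close. It gives the time, the measured TCP pose, the force, the opening and the grip force at its end, in the units of the state.
- ctrl.state(): the state, without advancing time (a new reading comes with each control period).
- ctrl.grab_frame(name): name is "scene" or "top" or "wrist"; returns the picture (384x512x3 uint8, red, green, blue); there is no depth.
- ctrl.camera_params(name): a dict with "K" (3x3 intrinsics, pixels), "cam_to_world" (4x4, takes a point from camera to world coordinates); the wrist camera has in their place "mount" (4x4, takes a point from camera to tool coordinates, whose origin is the TCP and whose axes are the flange's). Camera axes: x right, y down, z forward; pixel columns grow to the right and rows downward; lengths in m; the calibration is good to about 2 mm. A picture is of the moment at which its call begins: read the wrist's pose just before it. camera_params takes no time and is no camera call.
- ctrl.job_done(): hands the job in; it is judged then, once.
The state is a dict: "clock": time; "qpos": joint angles; "qd": joint speeds; "joint_torque": joint torques, N m; "tcp_pos": TCP position; "eef_rot": TCP orientation; "force": force on the tool from outside, world axes, zero at the start; "torque": the same for the moment, N m; "finger_gap": finger opening in m; "finger_force": force on a finger pad.
Only numpy, scipy, OpenCV 4.12 (cv2) and the standard library are available. Lean on these libraries where they do the work, as an engineer would, in place of code of your own. Each camera call takes 0.05 s, during which the arm holds its last target. There are 200 camera calls.

## Working session

There is one attempt and no reset: what is moved stays moved. The work goes in short steps, Python scripts to look and compute and a shell command to move; the robot and the scene stay as the last step left them, time stands still between calls to the robot, and variables do not carry over. Pictures are saved under pics/ and viewed, at most 10 in all, crops included, and the job is handed in when it is done.

```bash
mkdir -p pics; python3 - <<'E'
from rig import ctrl
import cv2,numpy as np
s=ctrl.state();print(s['clock'],s['tcp_pos'],s['eef_rot'],s['finger_gap'],s['force'])
for n in ('scene','top'):
    f=ctrl.grab_frame(n);cv2.imwrite(f'pics/{n}0.png',f[:,:,::-1])
    p=ctrl.camera_params(n);print(n,np.round(p['K'],1).tolist(),np.round(p['cam_to_world'],4).tolist())
print(ctrl.camera_params('wrist'))
E
```

```text
0.0 [ 0.18694051 -0.5960182   0.40378235] [-3.10328149e+00 -4.74995791e-01 -1.41743615e-04] 0.08697169548127216 [ 1.03819192 -0.15327801  0.44735307]
scene [[368.9, 0.0, 258.2], [0.0, 368.9, 195.0], [0.0, 0.0, 1.0]] [[0.3049, 0.5313, -0.7904, 1.2492], [0.9521, -0.1883, 0.2407, -0.181], [-0.0209, -0.826, -0.5633, 0.6627], [0.0, 0.0, 0.0, 1.0]]
top [[409.7, 0.0, 255.9], [0.0, 409.7, 189.1], [0.0, 0.0, 1.0]] [[-0.0239, -0.986, 0.1652, 0.392], [-0.9997, 0.0241, -0.0008, 0.0495], [-0.0032, -0.1652, -0.9863, 1.116], [0.0, 0.0, 0.0, 1.0]]
{'K': array([[306.49257244,   0.        , 255.56837365],
       [  0.        , 306.49257244, 191.18290426],
       [  0.        ,   0.        ,   1.        ]]), 'mount': array([[-9.20904243e-05, -9.63403729e-01, -2.68054558e-01,
         7.24538737e-02],
       [ 9.99999915e-01,  1.86953021e-05, -4.10743025e-04,
        -8.67900698e-04],
       [ 4.00722723e-04, -2.68054574e-01,  9.63403646e-01,
         1.98344981e-02],
       [ 0.00000000e+00,  0.00000000e+00,  0.00000000e+00,
         1.00000000e+00]])}
```

View pics/scene0.png

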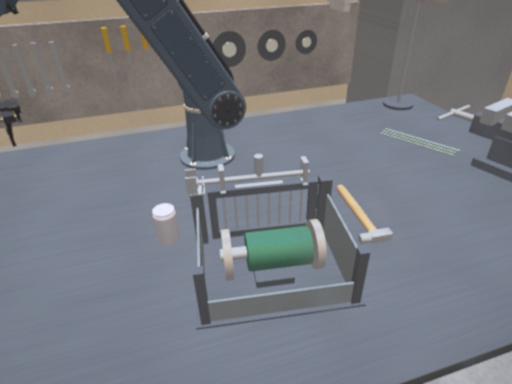

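View pics/top0.png

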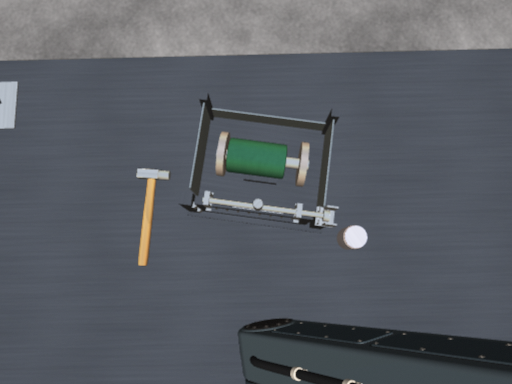

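The top view shows the knob at about (258,204), with the keeper near (325,215) and the hinge-side staple near (207,199). I'll enlarge both views.

```bash
python3 - <<'E'
import cv2,numpy as np
a=cv2.imread('pics/top0.png')[180:240,185:345];b=cv2.imread('pics/scene0.png')[140:210,180:340]
a=cv2.resize(a,None,fx=5,fy=5,interpolation=3);b=cv2.resize(b,None,fx=5,fy=5,interpolation=3)[:300]
cv2.imwrite('pics/c0.png',np.vstack([a,b]))
E
```

```text
(no output)
```

View pics/c0.png

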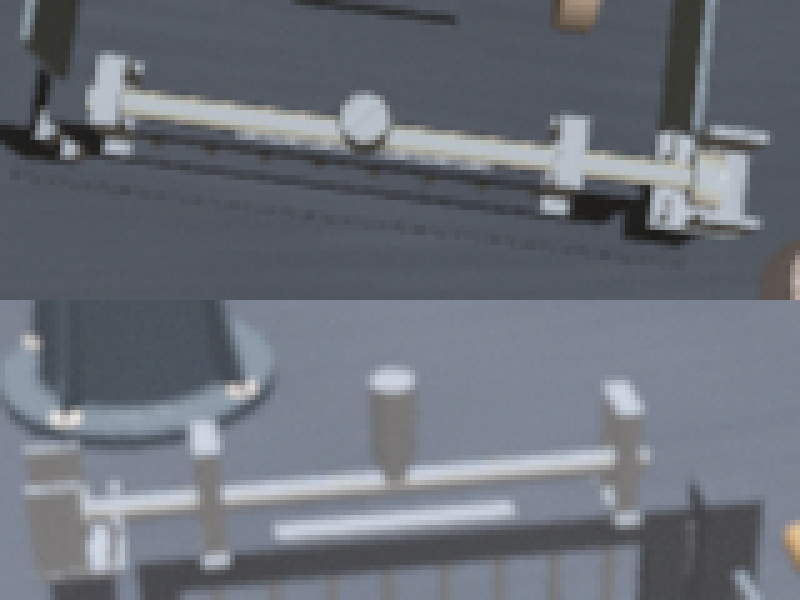

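```bash
cat > h.py <<'E'
from rig import ctrl
import numpy as np
from scipy.spatial.transform import Rotation as R
def cam(n,s=None):
    p=ctrl.camera_params(n)
    if n!='wrist': return p['K'],p['cam_to_world']
    T=np.eye(4);T[:3,:3]=R.from_rotvec(s['eef_rot']).as_matrix();T[:3,3]=s['tcp_pos']
    return p['K'],T@p['mount']
def px2w(KT,u,v,z):
    K,T=KT;d=T[:3,:3]@np.linalg.solve(K,[u,v,1]);o=T[:3,3];return o+d*(z-o[2])/d[2]
E
python3 - <<'E'
from h import *
t=cam('top');s=cam('scene')
print('knob',px2w(t,257.6,203.4,.248),px2w(s,258.2,156.1,.248))
a=px2w(t,211,200.5,.196);b=px2w(t,323,214.3,.196);print(a,b,np.arctan2(*(a-b)[:2]), (a-b)[:2])
c=px2w(s,180+90/5,140+208/5,.196);d=px2w(s,180+600/5,140+160/5,.196);print(c,d,(d-c)[:2])
q=ctrl.state();M=R.from_rotvec(q['eef_rot']).as_matrix();print(M.round(3).tolist())
E
```

```text
knob [0.50628319 0.0459919  0.248     ] [0.51214324 0.04583228 0.248     ]
[0.52232673 0.15123372 0.196     ] [ 0.48479994 -0.10088111  0.196     ] 0.14776313674618 [0.0375268  0.25211483]
[ 0.49225858 -0.09986469  0.196     ] [0.53309987 0.14596839 0.196     ] [0.04084128 0.24583308]
[[0.954, 0.299, -0.0], [0.299, -0.954, 0.002], [0.0, -0.002, -1.0]]
```

```bash
python3 -m crank '[[[8.7,1.0,2.0,3.0,0],[8.7,2.0,4.0,3.0,0],[8.7,2.2,4.6,2.0,-0.05],[8.7,2.2,4.6,2.0,-0.05],[8.7,2.2,4.6,1.6,-0.05],[8.7,2.2,4.6,0,-0.05],[8.7,2.2,4.6,0,-0.05],[8.7,2.2,4.6,0,-0.05]]]' && python3 -m crank '[[[8.7,2.3,4.7,0,-0.05],[8.7,2.3,4.7,0,-0.05],[8.7,2.3,4.7,0,-0.05],[8.7,2.3,4.7,0,0],[8.7,2.3,4.7,0,0],[8.7,2.3,4.6,0,0],[8.7,2.4,2.5,0,0],[8.7,0,0,0,0]]]'
python3 - <<'E'
from h import *
import cv2
s=ctrl.state();print(s['tcp_pos'],R.from_rotvec(s['eef_rot']).as_matrix().round(3).tolist(),s['qpos'])
f=ctrl.grab_frame('wrist');f=cv2.resize(f,(800,600),interpolation=3);cv2.imwrite('pics/w1.png',f[:,:,::-1])
E
```

```text
clock: 1.1
tcp_pos: [0.3493, -0.2587, 0.5206]
eef_rot: [-3.141, -0.003, 0.0]
force: [0.9, -0.0, -0.2]
finger_gap: 0.0869
finger_force: 0.0
clock: 2.1
tcp_pos: [0.5119, 0.0473, 0.5201]
eef_rot: [-3.133, 0.224, 0.001]
force: [-1.0, 0.3, 0.1]
finger_gap: 0.0872
finger_force: 0.0
[0.51185292 0.04727006 0.52012344] [[0.99, -0.142, -0.001], [-0.142, -0.99, 0.0], [-0.001, -0.0, -1.0]] [-1.25607404e-01  2.51844354e-01  1.54859092e+00  1.76946422e-04
  1.34173108e+00  1.58788171e+00]
```

View pics/w1.png

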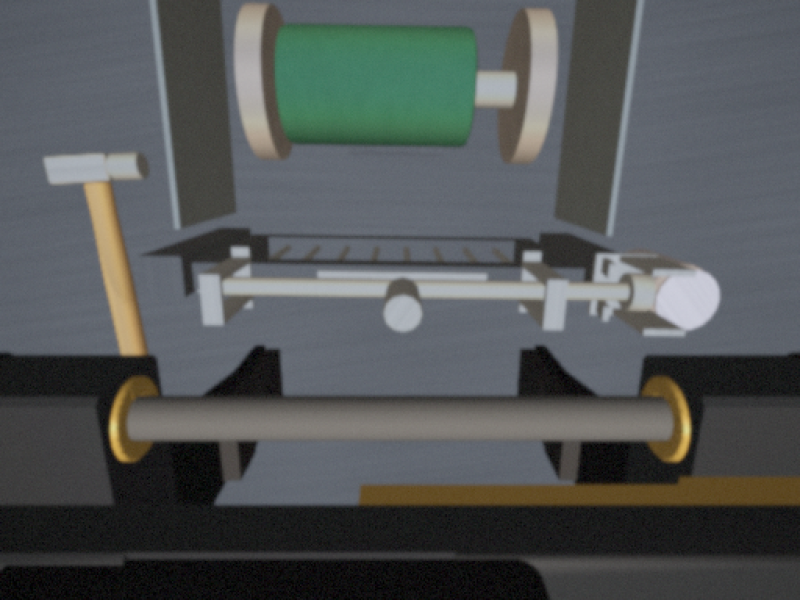

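The knob top is at (403,313) in the enlarged view, and the rod runs from (225,287) to (630,292). The can stands beside the keeper.

```bash
python3 - <<'E'
from h import *
s=ctrl.state();w=cam('wrist',s);k=512/800
P=lambda u,v,z:px2w(w,u*k-.2,v*k-.2,z)
print(P(403,313,.248),P(225,287,.198),P(615,292,.198));a=P(225,287,.198)-P(615,292,.198);print('theta',-np.arctan2(a[0],a[1]))
print('staples',P(211,300,.226),P(554,303,.226))
E
```

```text
[0.50438262 0.04577635 0.248     ] [0.52307055 0.15972238 0.198     ] [ 0.48320017 -0.09127725  0.198     ]
theta -0.1575302383121885
staples [0.52199853 0.15844806 0.226     ] [ 0.49080371 -0.04331893  0.226     ]
```

```bash
python3 -m crank '[[[8.7,-0.6,-0.1,-2,-0.012],[8.7,0,0,-4,0],[8.7,0,0,-3,0],[8.7,0,0,-2,0],[8.7,0,0,-1.8,0],[8.7,0,0,0,0]]]' 25
python3 - <<'E'
from h import *
import cv2
s=ctrl.state();print(s['tcp_pos'],s['force'])
f=ctrl.grab_frame('wrist');f=cv2.resize(f,(800,600),interpolation=3);cv2.imwrite('pics/w2.png',f[:,:,::-1])
E
```

```text
clock: 2.9
tcp_pos: [0.5039, 0.0437, 0.3916]
eef_rot: [3.131, -0.251, -0.007]
force: [-0.9, 0.9, 1.1]
finger_gap: 0.0871
finger_force: 0.0
[0.50385133 0.04365294 0.3915968 ] [-0.90741087  0.88076789  1.09922924]
```

View pics/w2.png

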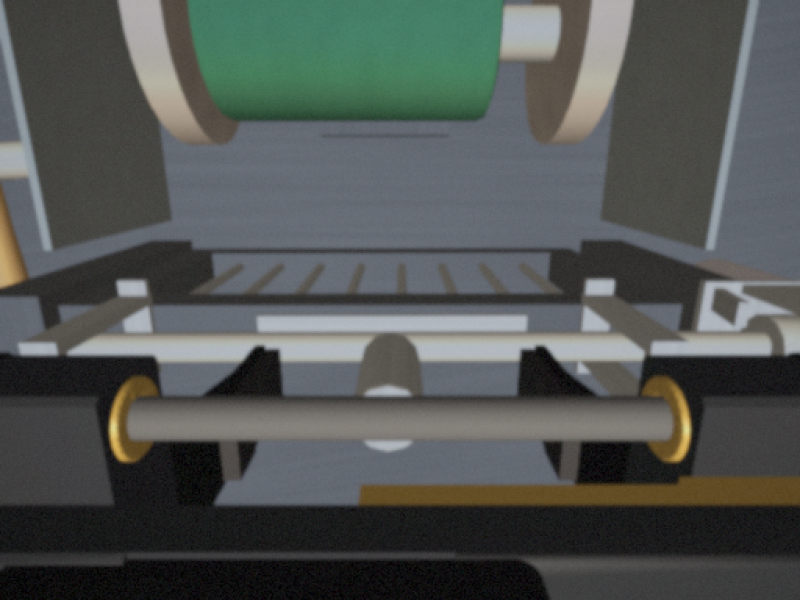

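The knob top is near (387,418), slightly left of the finger midline at 400. The fingers clear everything.

```bash
python3 - <<'E'
from h import *
s=ctrl.state();w=cam('wrist',s);k=512/800
print(px2w(w,387.5*k-.2,418*k-.2,.248), 'left/right edges',[px2w(w,u*k-.2,400*k-.2,.248) for u in (357,418)])
E
```

```text
[0.50630804 0.04743741 0.248     ] left/right edges [array([0.51339063, 0.0551278 , 0.248     ]), array([0.51060634, 0.03783435, 0.248     ])]
```

```bash
python3 -m crank '[[[8.7,0.2,0.3,0,0],[5,0,0,0,0],[3,0,0,0,0],[1.5,0,0,0,0],[1.5,0,0,0,0],[1.5,0,0,0,0],[1.5,0,0,0,0]]]' 25
```

```text
clock: 3.82
tcp_pos: [0.507, 0.0477, 0.3927]
eef_rot: [-3.132, 0.248, 0.0]
force: [-0.7, -0.3, -0.6]
finger_gap: 0.0349
finger_force: 0.0
```

```bash
python3 -m crank '[[[1.5,0,0,0,0],[1.5,0,0,0,0],[1.5,0,0,0,0],[1.5,0,0,0,0],[1.5,0,0,0,0]]]' 30
```

```text
clock: 4.45
tcp_pos: [0.507, 0.0475, 0.3927]
eef_rot: [3.131, -0.248, -0.0]
force: [-0.5, -1.8, -0.1]
finger_gap: 0.0214
finger_force: 30.0
```

```bash
python3 -m crank '[[[1.5,0,0,0.6,0],[1.5,0,0,0.6,0],[1.5,0,0,0.6,0],[1.5,0,0,0,0],[1.5,0,0,0,0]]]' 35
```

```text
clock: 5.08
tcp_pos: [0.5069, 0.0477, 0.4108]
eef_rot: [-3.132, 0.248, -0.0]
force: [1.0, -1.3, -4.4]
finger_gap: 0.0214
finger_force: 34.9
```

```bash
python3 -m crank '[[[1.5,0.1,0.65,0,0],[1.5,0.11,0.7,0,0],[1.5,0.11,0.7,0,0],[1.5,0.11,0.7,0,0],[1.5,0.11,0.7,0,0],[1.5,0.11,0.7,0,0],[1.5,0,0,0,0]]]' 35
python3 - <<'E'
from h import *
import cv2
s=ctrl.state();print(s['tcp_pos'],s['force'])
f=ctrl.grab_frame('wrist');a=cv2.resize(f[180:300],None,fx=1.5,fy=1.5,interpolation=3)
g=ctrl.grab_frame('scene');b=cv2.resize(g[140:220,160:352],None,fx=4,fy=4,interpolation=3)
cv2.imwrite('pics/w3.png',np.vstack([a,b])[:,:,::-1])
E
```

```text
clock: 5.95
tcp_pos: [0.5136, 0.0901, 0.4108]
eef_rot: [-3.13, 0.247, -0.001]
force: [1.8, 1.8, -5.7]
finger_gap: 0.0214
finger_force: 34.9
[0.51362213 0.09010397 0.41076814] [ 1.76406907  1.76733325 -5.6841229 ]
```

View pics/w3.png

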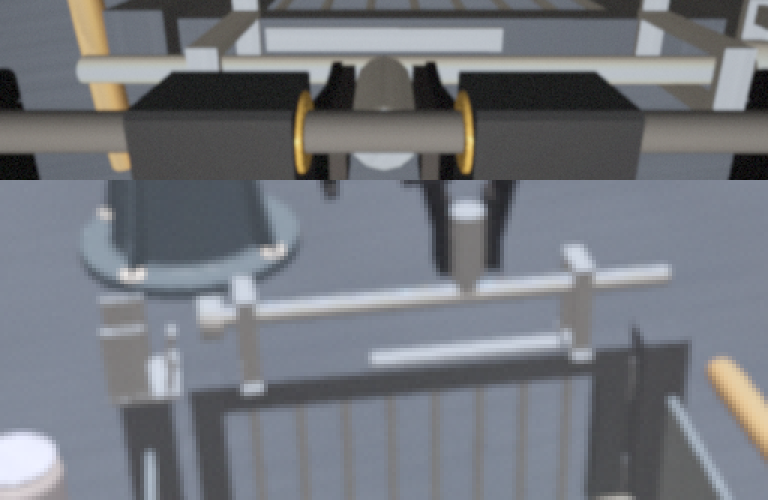

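The head is out of the keeper, near (212,312) in the lower part of the picture, and the bolt is held lifted. Next I'll work out the arc.

```bash
python3 - <<'E'
from h import *
p=np.array(ctrl.state()['tcp_pos'][:2]);th=.155;r=.1105
d=lambda f:-np.array([np.sin(th-0+f*0),np.cos(th)])
def k(f):
    c,s=np.cos(-f),np.sin(-f);return r*np.array([[c,-s],[s,c]])@-np.array([np.sin(th),np.cos(th)])
F=np.linspace(0,.354,9);K=np.array([k(f) for f in F]);print((np.diff(K,axis=0)*100).round(2).tolist(),(K[-1]-K[0])*100,'hinge',p-K[0],'end',p+K[-1]-K[0])
E
```

```text
[[-0.48, 0.09], [-0.48, 0.11], [-0.47, 0.13], [-0.47, 0.15], [-0.46, 0.17], [-0.45, 0.19], [-0.44, 0.21], [-0.43, 0.23]] [-3.67881196  1.26831107] hinge [0.530618   0.19885411] end [0.47677088 0.10236195]
```

```bash
python3 -m crank '[[[1.5,-0.48,0.09,0,-0.044],[1.5,-0.48,0.11,0,-0.044],[1.5,-0.47,0.13,0,-0.044],[1.5,-0.47,0.15,0,-0.044],[1.5,-0.46,0.17,0,-0.044],[1.5,-0.45,0.19,0,-0.044],[1.5,-0.44,0.21,0,-0.045],[1.5,-0.43,0.23,0,-0.045]]]' 35 && python3 -m crank '[[[1.5,0,0,0,0],[1.5,0,0,0,0],[1.5,0,0,0,0]]]' 35
python3 - <<'E'
from h import *
import cv2
s=ctrl.state();print(s['tcp_pos'],s['force'],s['torque'])
f=ctrl.grab_frame('top');a=cv2.resize(f[175:245,185:345],None,fx=5,fy=5,interpolation=3)
g=ctrl.grab_frame('scene');b=cv2.resize(g[140:190,160:320],None,fx=5,fy=5,interpolation=3)
cv2.imwrite('pics/w4.png',np.vstack([a,b])[:,:,::-1])
E
```

```text
clock: 7.05
tcp_pos: [0.4775, 0.1016, 0.4113]
eef_rot: [-3.039, 0.797, -0.006]
force: [3.4, -0.9, -4.5]
finger_gap: 0.0212
finger_force: 34.9
clock: 7.42
tcp_pos: [0.4773, 0.1017, 0.411]
eef_rot: [-3.039, 0.796, -0.003]
force: [3.4, -1.2, -4.4]
finger_gap: 0.0208
finger_force: 35.0
[0.47731604 0.10170056 0.41103036] [ 3.40360787 -1.1823952  -4.4236148 ] [-0.16511431 -0.67236722  0.16667683]
```

View pics/w4.png

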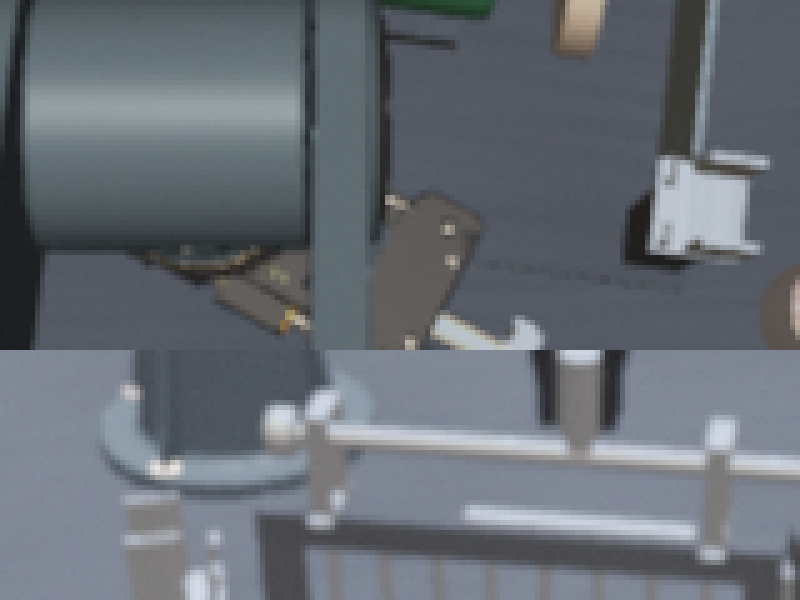

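The gate is open. In the scene crop the rod runs from (330,432) to (700,462), and the top rail's free end is near (260,517). I'll check the angle.

```bash
python3 - <<'E'
from h import *
s=cam('scene');P=lambda u,v,z:px2w(s,160+u/5-.4,140+(v-350)/5-.4,z)
a=P(330,433,.212);b=P(700,461,.212);d=(b-a)[:2];h=np.arctan2(d[0],d[1]);print('heading',h,'gate',h-.155)
a=P(275,518,.165);b=P(740,560,.165);d=(b-a)[:2];h=np.arctan2(d[0],d[1]);print('rail',a,b,h,h-.155)
hg=np.array([.5306,.1989])
for off in (-.01,0,.01):
  for f in (.354,):
    pass
e=P(258,517,.165)[:2];print('edge',e,'shut edge',hg-.284*np.array([.154,.988]),'gap',np.linalg.norm(e-(hg-.284*np.array([.154,.988]))))
# from tcp displacement
print('chord',np.linalg.norm(np.array([.4773,.1017])-[.5136,.0901]))
E
```

```text
heading 0.502717076690963 gate 0.34771707669096297
rail [ 0.41539342 -0.04564898  0.165     ] [0.53542423 0.16708868 0.165     ] 0.5136949575644055 0.3586949575644055
edge [ 0.41133406 -0.05391914] shut edge [ 0.486864 -0.081692] gap 0.08047424231015683
chord 0.0381083980245824
```

```bash
python3 -m crank '[[[1.5,-0.1,0.04,0,-0.01],[1.5,0,0,0,0],[1.5,0,0,0,0],[1.5,0,0,0,0],[1.5,0,0,0,0]]]' 45;python3 -m crank '[[[1.5,0,0,0,0],[1.5,0,0,0,0],[1.5,0,0,0,0],[1.5,0,0,0,0],[1.5,0,0,0,0],[1.5,0,0,0,0]]]'
python3 - <<'E'
from h import *
import cv2
f=ctrl.grab_frame('wrist');a=cv2.resize(f[180:300],None,fx=1.5,fy=1.5,interpolation=3)
g=ctrl.grab_frame('scene');b=cv2.resize(g[140:220,160:352],None,fx=4,fy=4,interpolation=3)
cv2.imwrite('pics/w5.png',np.vstack([a,b])[:,:,::-1])
E
```

```text
clock: 8.15
tcp_pos: [0.4759, 0.1023, 0.4108]
eef_rot: [-3.035, 0.811, -0.001]
force: [4.9, -2.3, -3.1]
finger_gap: 0.0213
finger_force: 44.9
clock: 8.9
tcp_pos: [0.4759, 0.1023, 0.4108]
eef_rot: [-3.035, 0.811, -0.001]
force: [5.1, -1.8, -2.6]
finger_gap: 0.0211
finger_force: 44.9
```

View pics/w5.png

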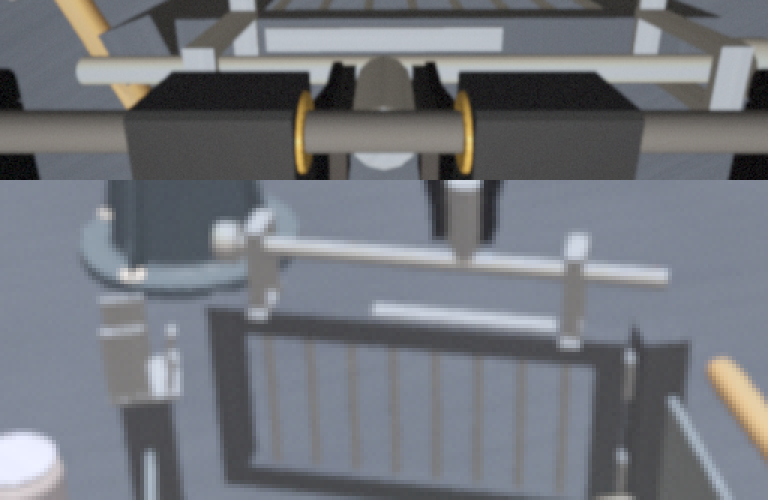

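The gate is open about 0.36 rad, roughly 10 cm. The grip is unchanged, with the knob still centred near (385,120), and the forces are steady.

```bash
python3 -c "
from rig import ctrl
print(ctrl.job_done())"
```

```text
the job is handed in; nothing more can be done
None
```

I lifted the bolt about 18 mm and drew it back about 43 mm, clear of the keeper. I then swung the gate open to about 10 cm (estimated from the tool turn and the camera) and handed in at about 9 s, still gripping the knob, with the hammer and can untouched.

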